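# Seat a wooden vice block in the corner jig and hold it there

## Robot

A 6-joint arm with a two-finger parallel gripper is mounted at the origin on a cart in front of the work surface, level with it; the furniture and walls round the work are solid. World frame = base frame: x ahead of the robot, y to its left, z up, the work surface at z = 0. Lengths are in mm, angles in rad, forces in N, time in s.
With the tool pointing down it reaches from about 275 to 750 mm from the base axis. Payload 10.2 kg.
Tool frame: the origin (TCP) lies where the fingers leave the gripper's body, on its centre line; the fingertips stand 73 mm ahead of it and the grasp point (between the pads) lies 54 mm ahead of it; z points along the fingers, y is the line along which they close (so a half turn about z gives the same grasp; the last joint's range is limited). The gripper opens to 85 mm and grips with 20 to 120 N. Pads are 22 mm wide; open, the fingers measure 114 mm over their backs; the gripper's body (76 mm by 85 mm) begins 54 mm behind the grasp point. The pads swing forward as they close: fully open they stand 13 mm farther back than shut.
Start: joints at [-1.452, 0.313, 1.498, -0, 1.331, -0.223], TCP at [175.959, -494.641, 303.894] pointing down, gripper open.
Joint ranges: [-2.94, 2.94], [-0.97, 2.17], [0.19, 2.56], [-1.23, 4.37], [0.02, 3.11], [-2.88, 2.88]. Speed limits (rad/s): [2.39, 2.39, 3.01, 3.14, 3.14, 3.14].

## Interface

Orientations are given as a unit quaternion [w, x, y, z].
In Python, from rig import ctrl gives the robot as it stands.
- The arm moves only by the shell command python3 -m creep 'ROWS' [OPENING] [FORCE]. ROWS is JSON, a list that holds one entry, the list of rows, each a list of 6 numbers: the shift along the world's x, y, z in units of 25 mm (1.0 is 25 mm), then the turn, a rotation vector about the world's x, y, z in units of 5 degrees (1.0 is 5 degrees). In form: [[[x, y, z, ax, ay, az], ...]]. A call has 1 to 20 rows; each row is the pose to reach, as a shift and turn from the pose commanded when the call began; what a row does not reach only later rows make up. A row lasts 1/12 s, in which the tool goes at most 41.7 mm and 7.16 degrees, less where a joint would pass 70% of its speed; a pose out of reach is approached as far as the arm can. A call with a gripper value outside its range is refused whole. OPENING is the finger opening in mm, from 0 to 85.4, set as the call begins (- or left out, the last holds). The fingers move at their own pace and stop on an object; FORCE is the grip in N (left out, the last holds). Time passes only in rows, so rows that repeat a pose let the fingers close. It gives the time, the measured TCP pose, the force, the opening and the grip force at its end, in the units of the state.
- ctrl.sense(): the state, without advancing time (a new reading comes with each control period).
- ctrl.capture(name): name is "scene" or "side" or "wrist"; returns a dict with "image" (420x560x3 uint8, red, green, blue), "fx", "fy", "cx", "cy" (pixels), "R" (3x3) and "t" (3): a world point X has camera coordinates R X + t. Camera axes: x right, y down, z forward; pixel columns grow to the right and rows downward; lengths in mm; the calibration is good to about 2 mm. The wrist camera is an equidistant fisheye: a pixel r from the principal point sees the ray r / f radians off the axis. A picture is of the moment at which its call begins. There is no depth.
- ctrl.finish_job(): hands the job in; it is judged then, once.
The state is a dict: "time_s": time; "joints": joint angles; "dq": joint speeds; "tau": joint torques, N m; "eef_pos": TCP position; "ee_rot": TCP orientation; "force": force on the tool from outside, world axes, zero at the start; "wrist_torque": the same for the moment, N m; "grip_width": opening from 0.0 (shut) to 1.0 (fully open); "grip_force": force on a finger pad.
Only numpy, scipy, OpenCV 4.12 (cv2) and the standard library are available. Lean on these libraries where they do the work, as an engineer would, in place of code of your own. Each camera call takes 0.05 s, during which the arm holds its last target. There are 200 camera calls.

## Task

Pick up the loose wooden block and lay it flat on the plate of the corner jig with its long side along the long fence, then press it into the corner so that it touches both fences at once, its end pushing the spring pin fully back. Finish while still holding it pressed firmly against both fences, ready to be drilled: do not let go, because the pin would push it out. Leave the gear, the small piston and the grease tin where they are.

Things in the scene. Friction and masses are not known exactly. Their poses are not given: they have to be found in the camera images.
- block_centre (a point): Centre (half-way up, 19 mm above its underside) of the loose softwood block, a reddish plain wooden cuboid, 45 mm (its own x) x 120 mm (its own y) x 38 mm high (z), about 0.12 kg, lying flat on the table. The axes are the block's own; end for end it is the same. It rubs strongly on the plate and fences, so a push along one fence is partly lost to drag on it.
- block: The same wooden block; origin at the centre of its underside, axes as above.
- jig: Fixed dark steel base plate of the corner jig, 110 mm (jig x) x 170 mm (jig y) x 8 mm thick, lying on the table; origin at the centre of its underside, z up. Two low bright steel fences stand on it: the long one along its far side (jig +x), the short one along its right end (jig -y, as the robot sees it).
- seat (a point): Where the centre (half-way up) of the block lies when it is seated in the corner, its long side along jig y: jig x = +12.5, y = -2, z = 27 mm. The jig's own axes.
- fence_long: Long steel fence, 12 mm thick (jig x), 130 mm long (jig y), 12 mm high; origin at the centre of its underside, on the plate at jig (41, 12) mm; its inner face is at jig x = +35 mm. Its top is 20 mm above the table, so fingers holding the upper part of the block pass over it. The jig's own axes.
- fence_short: Short steel fence, 56 mm long (jig x), 12 mm thick (jig y), 12 mm high; origin at the centre of its underside, on the plate at jig (1, -68) mm; its inner face is at jig y = -62 mm. The jig's own axes.
- ejector_pin (a joint): Brass spring pin, 8 mm thick, in the short fence at jig x = +12.5 mm, 6 mm above the plate. At 0 it stands 6 mm out of the fence's inner face (towards jig +y); the value in m grows as it is pushed back (jig -y), 0.006 = flush with the fence. It pushes back with 2 N at 0 and 4 N when flush.
- gear_centre (a point): Centre of a loose toothed gear, 64 mm across, 22 mm high, lying on the table near the robot: a bystander.
- piston_centre (a point): Centre of the loose small piston, 61 mm across, 53 mm high, standing beyond the work: a bystander.
- tin_centre (a point): Centre of a loose round grease tin, 68 mm across, 60 mm high, standing at the right: a bystander.
Not all that is in view belongs to the job. Several things look just like the block: the one meant starts nearest to the robot's base.

How it is judged (in metres and radians):
On the way:
1. the block is picked up clear of the table (height (world z) of block_centre above 0.04 m), for 0.2 s.
At the end, for the whole second after the job is handed in: The block lies flat on the plate (3 mm, 0.05 rad), aligned with the long fence within 2 degrees, its centre within 3 mm of the seated place, pressing each fence with over 1 N, the spring pin within 1.5 mm of flush, the block still and the robot still pressing or holding it (contact force between block and fence_long above 1 N and contact force between block and fence_short above 1 N and value of joint ejector_pin above 0.0045 m and x of block_centre in the frame of jig between 0.0095 and 0.0155 m and y of block_centre in the frame of jig between -0.005 and 0.001 m and z of block_centre in the frame of jig between 0.024 and 0.0305 m and angle between the y axis of block and the y axis of jig, either way round below 0.035 rad and angle between block's own z axis and vertical below 0.05 rad and linear speed of block below 0.02 m/s and contact force between any of the fingers, the arm and block above 1 N); the arm keeps its last pose, push and grip.
It fails at once if the gear is moved more than 15 mm (distance of gear_centre from where it was at the start of the episode above 0.015 m).
It fails at once if the small piston is moved more than 15 mm (distance of piston_centre from where it was at the start of the episode above 0.015 m).
It fails at once if the grease tin is moved more than 15 mm (distance of tin_centre from where it was at the start of the episode above 0.015 m).
It also fails if it takes over 64 s, if anything falls off the work surface, if the arm or the gripper's body presses on something with over 40 N, if the wrist force passes 120 N, or if a joint passes its speed limit or range.

## Working session

There is one attempt and no reset: what is moved stays moved. The work goes in short steps, Python scripts to look and compute and a shell command to move; the robot and the scene stay as the last step left them, time stands still between calls to the robot, and variables do not carry over. Pictures are saved under pics/ and viewed, at most 10 in all, crops included, and the job is handed in when it is done.

```bash
mkdir -p pics; python3 - <<'E'
from rig import ctrl
import cv2,pickle
for n in ("scene","side"):
    c=ctrl.capture(n); pickle.dump(c,open(f"{n}0.pkl","wb")); cv2.imwrite(f"pics/{n}0.png",c["image"][:,:,::-1])
    print(n,c["fx"],c["cx"],c["cy"],c["R"],c["t"])
print(ctrl.sense())
E
```

```text
scene 546.6806501102377 281.44510391338474 211.57797193680577 [[-0.80768392 -0.58961297 -0.0017967 ]
 [-0.37808654  0.52025696 -0.76575666]
 [ 0.45243481 -0.61781003 -0.64312791]] [391.18196368 308.84595839 982.25540363]
side 392.49517445612315 282.8742857291897 205.02029820903786 [[-0.99209813 -0.12531929  0.00603171]
 [-0.07923876  0.58857505 -0.80454996]
 [ 0.09727551 -0.79867045 -0.59385435]] [526.24519704 117.88433874 798.41668816]
{'time_s': 0.1, 'joints': array([-1.45238505e+00,  3.13389972e-01,  1.49833045e+00,  4.74065231e-06,
        1.33101276e+00, -2.23405997e-01]), 'dq': array([-2.99815595e-04, -1.96353150e-03, -1.89906124e-03, -2.20046901e-05,
       -1.38570807e-03, -1.30087497e-03]), 'tau': array([ 2.52109159e-03, -4.12899864e+01, -2.60138762e+01, -1.79336971e-04,
        3.07272756e-03,  2.26153198e-06]), 'eef_pos': array([ 175.94924123, -494.4888887 ,  303.40588753]), 'ee_rot': array([-5.69356395e-04,  9.85430570e-01,  1.70077237e-01,  3.22225594e-05]), 'force': array([-0.27738446,  0.10751438,  0.42221028]), 'wrist_torque': array([-0.01317279,  0.01026632,  0.04252321]), 'grip_force': 0.0, 'grip_width': 0.9976813651280126}
```

View pics/scene0.png

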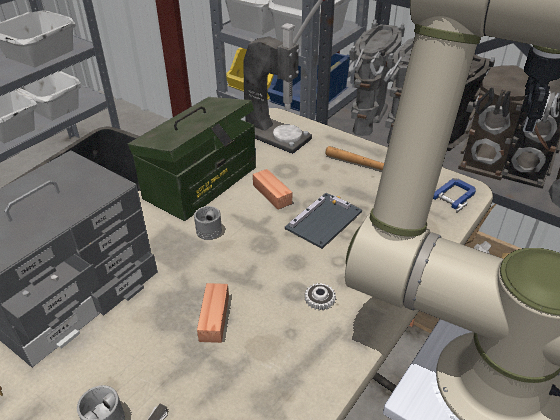

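View pics/side0.png

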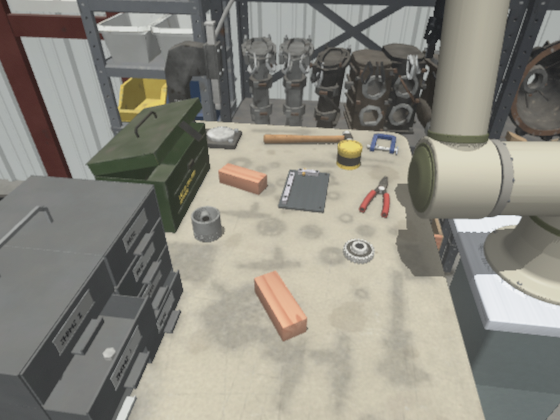

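Scene view: two orange blocks, A at (213,312) and B at (272,188); jig at (323,218), piston (208,222), gear (320,295). Side view: A at (280,304), B at (243,178), jig (305,190), gear (358,250), tin (349,153), and pliers (378,197).

```bash
cat >h.py <<'E'
import numpy as np,cv2,pickle
def ray(c,u,v,fish=False):
    x,y=(u-c["cx"])/c["fx"],(v-c["cy"])/c["fy"]
    if fish:
        r=np.hypot(x,y); d=np.array([np.sin(r)*x/r,np.sin(r)*y/r,np.cos(r)]) if r>0 else np.array([0,0,1.])
    else: d=np.array([x,y,1.])
    R=np.array(c["R"]); return -R.T@np.array(c["t"]),R.T@d
def onz(c,u,v,z,fish=False):
    o,d=ray(c,u,v,fish); return o+d*(z-o[2])/d[2]
E
python3 - <<'E'
from h import *
P={"scene":dict(A=(213,312),B=(272,188),jig=(323,218),piston=(208,222),gear=(320,295)),"side":dict(A=(280,304),B=(243,178),jig=(305,190),piston=(207,223),gear=(358,250),tin=(349,153),pliers=(378,197))}
Z=dict(A=19,B=19,jig=8,piston=27,gear=11,tin=30,pliers=5)
for n in P:
    c=pickle.load(open(n+"0.pkl","rb"))
    for k,(u,v) in P[n].items():
        p=onz(c,u,v,Z[k]); print(n,k,p.round(),"r",np.hypot(p[0],p[1]).round())
    im=c["image"]; hsv=cv2.cvtColor(im,cv2.COLOR_RGB2HSV)
    m=cv2.inRange(hsv,(3,90,90),(14,255,255))
    for q in cv2.findContours(m,0,2)[0]:
        if cv2.contourArea(q)>60: print(cv2.boundingRect(q),cv2.contourArea(q))
a=pickle.load(open("scene0.pkl","rb"))["image"][140:350,180:370]
b=pickle.load(open("side0.pkl","rb"))["image"][140:350,190:400]
cv2.imwrite("pics/crop1.png",np.hstack([cv2.resize(a,(380,420),interpolation=2),cv2.resize(b,(420,420),interpolation=2)])[:,:,::-1])
E
```

```text
scene A [513. 190.  19.] r 548.0
scene B [ 661. -201.   19.] r 691.0
scene jig [ 499. -190.    8.] r 533.0
scene piston [697.  -0.  27.] r 697.0
scene gear [370.  22.  11.] r 370.0
(197, 283, 31, 60) 1287.0
(253, 169, 39, 40) 852.0
side A [512. 189.  19.] r 545.0
side B [ 660. -204.   19.] r 691.0
side jig [ 498. -187.    8.] r 532.0
side piston [697.  -3.  27.] r 697.0
side gear [371.  22.  11.] r 372.0
side tin [ 388. -355.   30.] r 526.0
side pliers [ 316. -185.    5.] r 366.0
(255, 275, 51, 60) 484.0
(267, 272, 36, 41) 133.5
(360, 190, 16, 22) 100.5
(219, 164, 47, 26) 470.5
```

View pics/crop1.png

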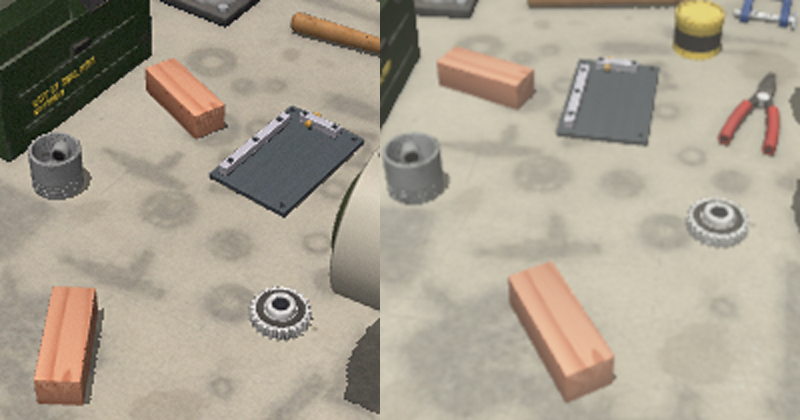

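Candidates: A at scene (213,312), 548 mm from the base, and B at (272,188), 691 mm. Both look the same. A is nearer to the base, so A is the one meant; the crop confirms it is a plain red-orange block lying flat and clear of everything.

```bash
python3 - <<'E'
from h import *
from rig import ctrl
from scipy.spatial.transform import Rotation as Ro
s=pickle.load(open("side0.pkl","rb"));c=pickle.load(open("scene0.pkl","rb"))
A=[onz(s,u,v,38)[:2] for u,v in [(254,277.5),(274,271),(306,316),(283,326)]]
J=[onz(c,x/2+180,y/2+140,8)[:2] for x,y in [(210,178),(292,106),(364,142),(284,215)]]
for n,p in(("A",A),("J",J)):
    p=np.array(p);print(n,p.round().tolist(),p.mean(0).round(1))
    e=np.roll(p,-1,0)-p; print([(round(np.hypot(*q)),round(np.degrees(np.arctan2(q[1],q[0])),1)) for q in e])
q=ctrl.sense()["ee_rot"]; M=Ro.from_quat(q,scalar_first=True).as_matrix();print(M.round(3))
E
```

```text
A [[564.0, 151.0], [531.0, 130.0], [464.0, 223.0], [499.0, 247.0]] [514.7 187.7]
[(39, np.float64(-148.3)), (114, np.float64(125.5)), (42, np.float64(34.7)), (117, np.float64(-56.0))]
J [[549.0, -104.0], [545.0, -277.0], [436.0, -268.0], [445.0, -102.0]] [ 493.8 -187.5]
[(173, np.float64(-91.3)), (110, np.float64(175.6)), (166, np.float64(86.9)), (105, np.float64(-0.9))]
[[ 0.942  0.335 -0.   ]
 [ 0.335 -0.942  0.001]
 [ 0.    -0.001 -1.   ]]
```

```bash
python3 -m creep '[[[0.5,1,0,0,0,1],[1.2,2.4,0,0,0,2],[2,4,-0.2,0,0,3.2],[2.8,5.6,-0.3,0,0,4.4],[3.6,7.2,-0.5,0,0,5.6],[4.4,8.8,-0.6,0,0,6.8],[5.2,10.4,-0.8,0,0,8],[6,12,-0.9,0,0,9.2],[6.8,13.6,-1,0,0,10.4],[7.6,15.2,-1.2,0,0,11.6],[8.4,16.8,-1.3,0,0,12.8],[9.2,18.4,-1.4,0,0,14],[10,20,-1.6,0,0,15.2],[10.8,21.6,-1.7,0,0,16.4],[11.6,23.2,-1.8,0,0,17.6],[12.3,24.6,-1.9,0,0,18.8],[12.9,25.8,-2,0,0,20],[13.3,26.7,-2,0,0,20.6],[13.5,27.2,-2,0,0,21],[13.5,27.3,-2,0,0,21]]]' 85
python3 -m creep '[[[0,0,0,0,0,0],[0,0,0,0,0,0],[0,0,0,0,0,0]]]'
python3 - <<'E'
from rig import ctrl
import cv2,pickle
c=ctrl.capture("wrist"); pickle.dump(c,open("w1.pkl","wb")); cv2.imwrite("pics/w1.png",c["image"][:,:,::-1])
print(c["fx"],c["cx"],c["cy"],c["R"],c["t"],ctrl.sense()["joints"])
E
```

```text
time_s: 1.77
eef_pos: [514.2, 191.6, 252.9]
ee_rot: [-0.0, 0.462, 0.887, 0.0]
force: [1.2, -0.6, -0.0]
grip_width: 0.996
grip_force: 0.0
time_s: 2.02
eef_pos: [513.2, 186.8, 254.0]
ee_rot: [-0.0, 0.466, 0.885, -0.0]
force: [-0.7, 0.4, 0.9]
grip_width: 0.99
grip_force: 0.0
325.19226210127806 280.5527592450595 212.31844429660407 [[ 8.24121501e-01  5.66412706e-01 -6.31368336e-04]
 [ 5.41027428e-01 -7.86855379e-01  2.96897177e-01]
 [ 1.67669538e-01 -2.45020935e-01 -9.54909246e-01]] [-527.7707892  -154.49461265  291.86094432] [ 1.34488072e-01  4.01635783e-01  1.50685615e+00 -1.31064565e-04
  1.23314124e+00 -4.67346477e-01]
```

View pics/w1.png

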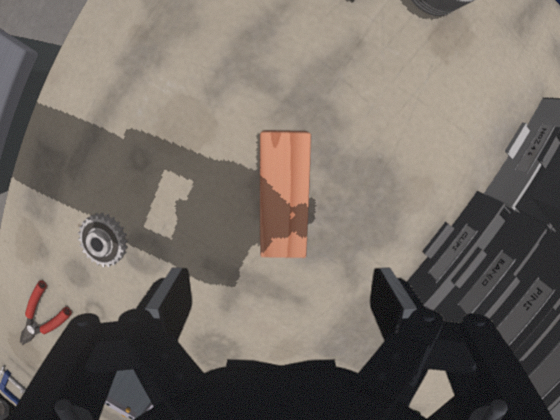

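Wrist view: block A lies at about (285,194), corners (260,131), (310,132), (307,257), (262,256), roughly square to the fingers.

```bash
cat >>h.py <<'E'
def blob(c,seed,fish=True,z=38):
    hsv=cv2.cvtColor(c["image"],cv2.COLOR_RGB2HSV)
    m=cv2.inRange(hsv,(2,90,50),(15,255,255)); m=cv2.morphologyEx(m,cv2.MORPH_CLOSE,np.ones((5,5)))
    q=[k for k in cv2.findContours(m,0,1)[0] if cv2.pointPolygonTest(k,seed,False)>=0][0]
    p=np.array([onz(c,u,v,z,fish)[:2] for u,v in q[:,0]],np.float32)
    return q,cv2.minAreaRect(p)
E
python3 - <<'E'
from h import *
from rig import ctrl
c=pickle.load(open("w1.pkl","rb"))
q,r=blob(c,(285,194)); print(cv2.boundingRect(q),r)
pts=[onz(c,u,v,38,True)[:2] for u,v in [(260,131),(310,132),(307,257),(262,256)]];print(np.round(pts,1))
print(ctrl.sense()["eef_pos"])
E
```

```text
(260, 131, 51, 127) ((514.2110595703125, 189.3631591796875), (44.214599609375, 119.98246765136719), 33.59453582763672)
[[462.9 226.6]
 [499.4 250.7]
 [566.8 152.5]
 [530.2 128.7]]
[513.28751138 186.78721727 254.07903709]
```

```bash
python3 -m creep '[[[0.04,0.1,-1,0,0,-0.2],[0.04,0.1,-2,0,0,-0.2],[0.04,0.1,-3,0,0,-0.2],[0.04,0.1,-4,0,0,-0.2],[0.04,0.1,-5,0,0,-0.2],[0.04,0.1,-5.7,0,0,-0.2],[0.04,0.1,-6.2,0,0,-0.2],[0.04,0.1,-6.5,0,0,-0.2],[0.04,0.1,-6.6,0,0,-0.2],[0.04,0.1,-6.6,0,0,-0.2],[0.04,0.1,-6.6,0,0,-0.2]]]'
python3 -m creep '[[[0,0,0,0,0,0],[0,0,0,0,0,0],[0,0,0,0,0,0],[0,0,0,0,0,0],[0,0,0,0,0,0],[0,0,0,0,0,0],[0,0,0,0,0,0],[0,0,0,0,0,0],[0,0,0,0,0,0],[0,0,0,0,0,0]]]' 30 60
```

```text
time_s: 2.98
eef_pos: [514.8, 190.2, 89.8]
ee_rot: [0.001, 0.473, 0.881, 0.0]
force: [0.4, 0.2, 0.2]
grip_width: 0.991
grip_force: 0.0
time_s: 3.82
eef_pos: [514.7, 190.4, 89.6]
ee_rot: [0.0, 0.473, 0.881, 0.0]
force: [-0.4, -1.2, 6.1]
grip_width: 0.511
grip_force: 62.6
```

```bash
python3 -m creep '[[[0,0,0.3,0,0,0],[0,0,0.8,0,0,0],[0,0,1.5,0,0,0],[0,0,2.2,0,0,0],[0,0,2.9,0,0,0],[0,0,3.5,0,0,0],[0,0,3.9,0,0,0],[0,0,4,0,0,0],[0,0,4,0,0,0],[0,0,4,0,0,0]]]'
python3 - <<'E'
from h import *
from rig import ctrl
for n,(x0,y0) in (("scene",(275,175)),("side",(265,155))):
    c=ctrl.capture(n); pickle.dump(c,open(n+"1.pkl","wb"))
    cv2.imwrite(f"pics/j_{n}.png",cv2.resize(c["image"][y0:y0+75,x0:x0+95],(760,600),interpolation=cv2.INTER_CUBIC)[:,:,::-1])
print(ctrl.sense()["eef_pos"],ctrl.sense()["force"])
E
```

```text
time_s: 4.65
eef_pos: [514.1, 190.3, 188.1]
ee_rot: [-0.001, 0.473, 0.881, -0.0]
force: [-1.1, 0.0, -1.8]
grip_width: 0.512
grip_force: 61.6
[514.13267384 190.28275864 187.90115948] [-0.99248893  0.11445271 -2.59425424]
```

View pics/j_scene.png

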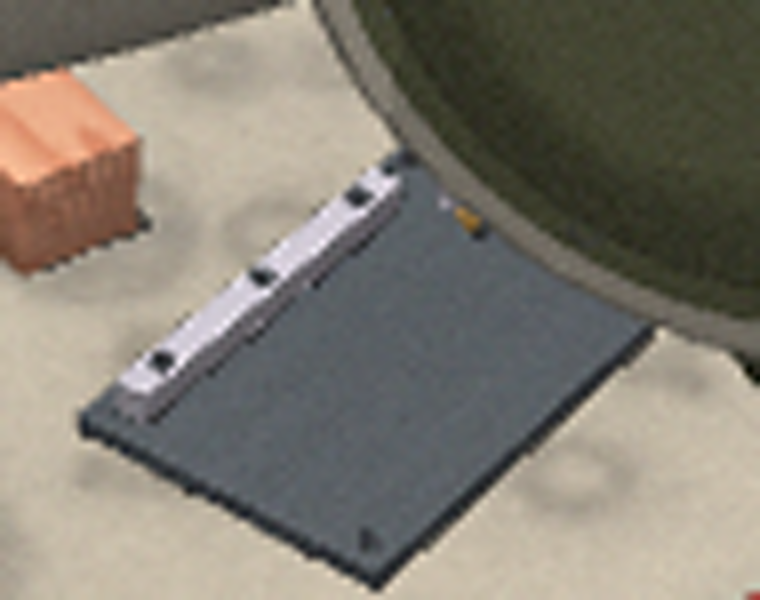

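View pics/j_side.png

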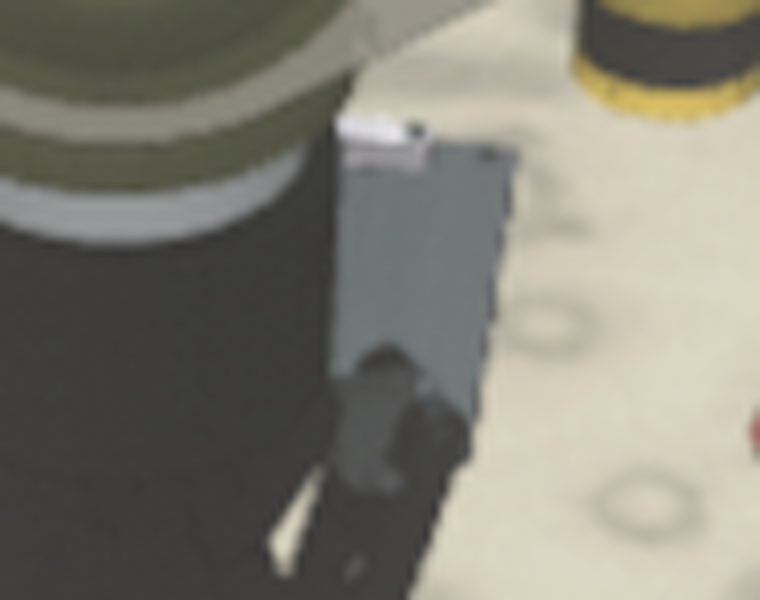

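The close-ups show the jig partly hidden by the arm: long fence top from (120,385) to (390,175) in the scene crop, pin at (465,220). I'll measure it in the first, unobstructed pictures.

```bash
python3 - <<'E'
from h import *
for n,box in(("scene",(280,185,370,250)),("side",(270,160,340,220))):
    c=pickle.load(open(n+"0.pkl","rb")); im=c["image"]; x0,y0,x1,y1=box
    big=cv2.resize(im[y0:y1,x0:x1],None,fx=4,fy=4,interpolation=cv2.INTER_CUBIC)
    hsv=cv2.cvtColor(big,cv2.COLOR_RGB2HSV); up=lambda q:[(x0+(u+.5)/4-.5,y0+(v+.5)/4-.5) for u,v in q.reshape(-1,2)]
    # bright bluish/neutral fence tops
    b=big.astype(int); neutral=(b[...,2]>b[...,0]-6)
    m=(neutral&(b[...,0]>165)).astype(np.uint8)*255; m=cv2.morphologyEx(m,cv2.MORPH_CLOSE,np.ones((9,9)))
    for q in cv2.findContours(m,0,1)[0]:
        if cv2.contourArea(q)<150: continue
        r=cv2.minAreaRect(np.array([onz(c,u,v,20)[:2] for u,v in up(q)],np.float32)); print(n,"fence",cv2.boundingRect(q),cv2.contourArea(q),np.round(r[0],1),np.round(r[1],1),round(r[2],2))
    m=(neutral&(b[...,0]<140)&(b[...,0]>60)).astype(np.uint8)*255
    m=cv2.morphologyEx(m,cv2.MORPH_CLOSE,np.ones((9,9)));m=cv2.morphologyEx(m,cv2.MORPH_OPEN,np.ones((9,9)))
    q=max(cv2.findContours(m,0,1)[0],key=cv2.contourArea); r=cv2.minAreaRect(np.array([onz(c,u,v,8)[:2] for u,v in up(q)],np.float32))
    print(n,"plate",r); a=cv2.approxPolyDP(cv2.convexHull(q),8,True)
    pts=np.array([onz(c,u,v,8)[:2] for u,v in up(a)]);print(np.round(pts,1).tolist())
    e=np.roll(pts,-1,0)-pts; print([(round(np.hypot(*k)),round(float(np.degrees(np.arctan2(k[1],k[0]))),1)) for k in e])
    # pin
    pm=cv2.inRange(hsv,(10,120,90),(28,255,255)); 
    for q in cv2.findContours(pm,0,1)[0]:
        if cv2.contourArea(q)>15:
            u,v=up(q.reshape(-1,2).mean(0))[0]; print("pin",cv2.contourArea(q),onz(c,u,v,14).round(1))
E
```

```text
scene fence (39, 97, 77, 59) 1020.5 [ 541.3 -149.6] [63.4 12. ] 87.12
scene fence (109, 59, 55, 44) 701.5 [ 538.7 -206.1] [47.2 11.7] 86.04
scene fence (159, 44, 19, 19) 150.5 [ 536.8 -239.8] [15.8 10.7] 87.41
scene fence (201, 41, 81, 42) 776.5 [ 496. -260.] [12.4 55. ] 86.92
scene plate ((496.201904296875, -189.81289672851562), (177.25448608398438, 113.52557373046875), 87.27621459960938)
[[440.9, -273.1], [444.2, -106.9], [451.1, -99.8], [551.5, -104.8], [548.6, -274.9]]
[(166, 88.9), (10, 45.6), (101, -2.9), (170, -91.0), (108, 179.0)]
pin 57.0 [ 603.  -163.1   14. ]
pin 51.0 [ 595.4 -183.5   14. ]
pin 114.5 [ 507.9 -252.3   14. ]
pin 36.0 [ 508.9 -275.8   14. ]
pin 30.0 [ 605.5 -205.2   14. ]
pin 16.5 [ 618.2 -210.4   14. ]
pin 84.0 [ 622.6 -194.9   14. ]
side fence (49, 49, 49, 115) 1891.5 [ 540.4 -184. ] [131.9  12.3] 87.46
side fence (118, 36, 65, 16) 469.0 [ 498.3 -261.9] [14.6 42.8] 88.29
side plate ((498.2900390625, -191.27232360839844), (177.05438232421875, 109.20016479492188), 87.0070571899414)
[[536.2, -278.5], [441.1, -273.3], [449.1, -103.6], [554.9, -108.2]]
[(95, 176.9), (170, 87.3), (106, -2.5), (171, -96.3)]
pin 63.0 [ 416.3 -316.4   14. ]
```

Two views agree: jig yaw ≈ -2.8°, origin (498.5,-193.4), seat centre (510.9,-196.0). The brass pin measures (508,-252), which matches. Next I move to a stand-off point above the plate.

```bash
python3 -m creep '[[[0,-0.4,0,0,0,-0.2],[0,-1.2,0,0,0,-0.6],[-0.1,-2.3,0,0,0,-1.2],[-0.1,-3.5,0,0,0,-1.8],[-0.1,-4.7,0,0,0,-2.4],[-0.2,-5.9,0,0,0,-3],[-0.2,-7.1,0,0,0,-3.6],[-0.2,-8.3,0,0,0,-4.2],[-0.3,-9.5,0,0,0,-4.8],[-0.3,-10.7,0,0,0,-5.4],[-0.3,-11.9,0,0,0,-6],[-0.4,-13,0,0,0,-6.5],[-0.4,-13.9,0,0,0,-6.9],[-0.42,-14.5,0,0,0,-7.1],[-0.42,-14.8,0,0,0,-7.2],[-0.42,-14.88,0,0,0,-7.27],[-0.42,-14.88,0,0,0,-7.27],[-0.42,-14.88,0,0,0,-7.27],[-0.42,-14.88,0,0,0,-7.27]]]'
python3 -m creep '[[[0,0,-0.5,0,0,0],[0,0,-1.2,0,0,0],[0,0,-2,0,0,0],[0,0,-2.6,0,0,0],[0,0,-2.9,0,0,0],[0,0,-3,0,0,0],[0,0,-3,0,0,0],[0,0,-3,0,0,0]]]'
python3 - <<'E'
from h import *
from rig import ctrl
s=ctrl.sense();print(s["eef_pos"],s["ee_rot"],s["force"])
for n in("scene","side","wrist"):
    c=ctrl.capture(n); pickle.dump(c,open(n+"2.pkl","wb"))
a=pickle.load(open("scene2.pkl","rb"))["image"][150:270,250:400];b=pickle.load(open("wrist2.pkl","rb"))["image"]
cv2.imwrite("pics/h2.png",np.hstack([cv2.resize(a,(400,320),interpolation=2),cv2.resize(b,(400,320))])[:,:,::-1])
E
```

```text
time_s: 6.33
eef_pos: [504.0, -180.8, 188.8]
ee_rot: [-0.0, 0.724, 0.69, 0.0]
force: [-0.4, -0.2, -2.7]
grip_width: 0.515
grip_force: 61.5
time_s: 7.0
eef_pos: [504.4, -181.6, 114.7]
ee_rot: [0.001, 0.724, 0.69, 0.0]
force: [0.3, -0.6, -1.2]
grip_width: 0.511
grip_force: 61.5
[ 504.35027712 -181.64856937  114.71737943] [6.42602838e-04 7.23848123e-01 6.89959026e-01 1.56009246e-04] [ 0.33252419 -0.64623887 -1.19933937]
```

View pics/h2.png

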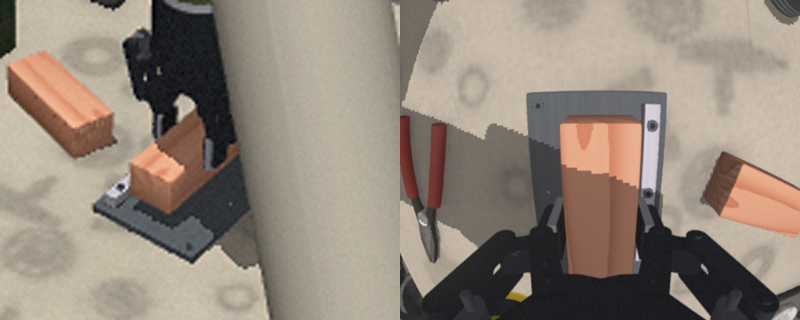

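The left half shows the block held level just above the plate. In the wrist half the block edge (638,120–260) runs parallel to the long fence (652,105–205) with a clear gap. Lowering it now.

```bash
python3 -m creep '[[[0,0,-0.2,0,0,0],[0,0,-0.4,0,0,0],[0,0,-0.5,0,0,0],[0,0,-0.56,0,0,0],[0,0,-0.6,0,0,0],[0,0,-0.6,0,0,0],[0,0,-0.6,0,0,0]]]'
python3 -m creep '[[[0,0,-0.03,0,0,0],[0,0,-0.06,0,0,0],[0,0,-0.09,0,0,0],[0,0,-0.09,0,0,0],[0,0,-0.09,0,0,0]]]'
```

```text
time_s: 7.73
eef_pos: [504.0, -181.6, 98.9]
ee_rot: [0.0, 0.724, 0.69, 0.0]
force: [0.5, -0.2, -2.5]
grip_width: 0.519
grip_force: 61.5
time_s: 8.15
eef_pos: [504.1, -181.7, 97.7]
ee_rot: [0.0, 0.724, 0.69, -0.0]
force: [-3.5, 1.5, 8.8]
grip_width: 0.509
grip_force: 62.9
```

```bash
python3 -m creep '[[[0.08,0,0.01,0,0,0],[0.16,-0.01,0.01,0,0,0],[0.22,-0.01,0.01,0,0,0],[0.22,-0.01,0.01,0,0,0]]]'
python3 -m creep '[[[0.03,0,0,0,0,0],[0.06,0,0,0,0,0],[0.06,0,0,0,0,0],[0.06,0,0,0,0,0]]]'
python3 -m creep '[[[0.03,0,0,0,0,0],[0.06,0,0,0,0,0],[0.06,0,0,0,0,0],[0.06,0,0,0,0,0]]]'
```

```text
time_s: 8.48
eef_pos: [509.3, -182.0, 97.7]
ee_rot: [-0.0, 0.724, 0.69, -0.0]
force: [-5.1, 0.8, 7.1]
grip_width: 0.508
grip_force: 62.7
time_s: 8.82
eef_pos: [510.6, -182.0, 97.6]
ee_rot: [-0.0, 0.724, 0.69, -0.0]
force: [-6.1, 0.5, 8.4]
grip_width: 0.512
grip_force: 62.7
time_s: 9.15
eef_pos: [512.2, -182.1, 97.7]
ee_rot: [-0.0, 0.724, 0.69, -0.0]
force: [-5.4, -0.3, 8.1]
grip_width: 0.512
grip_force: 62.7
```

```bash
python3 -m creep '[[[0.03,0,0,0,0,0],[0.05,0,0,0,0,0],[0.05,0,0,0,0,0],[0.05,0,0,0,0,0]]]'
python3 -m creep '[[[0.03,0,0,0,0,0],[0.05,0,0,0,0,0],[0.05,0,0,0,0,0],[0.05,0,0,0,0,0]]]'
```

```text
time_s: 9.48
eef_pos: [513.4, -182.1, 97.7]
ee_rot: [-0.0, 0.724, 0.69, -0.0]
force: [-6.5, 1.2, 8.8]
grip_width: 0.511
grip_force: 62.8
time_s: 9.82
eef_pos: [513.8, -182.1, 97.7]
ee_rot: [-0.001, 0.724, 0.69, -0.001]
force: [-12.1, -1.2, 12.8]
grip_width: 0.51
grip_force: 63.4
```

```bash
python3 -m creep '[[[-0.02,-0.08,0,0,0,0],[-0.03,-0.16,0,0,0,0],[-0.03,-0.24,0,0,0,0],[-0.04,-0.32,0,0,0,0],[-0.04,-0.4,0,0,0,0],[-0.04,-0.4,0,0,0,0],[-0.04,-0.4,0,0,0,0]]]'
python3 -m creep '[[[0,-0.04,0,0,0,0],[0,-0.08,0,0,0,0],[0,-0.08,0,0,0,0],[0,-0.08,0,0,0,0]]]'
python3 -m creep '[[[0,-0.04,0,0,0,0],[0,-0.06,0,0,0,0],[0,-0.06,0,0,0,0],[0,-0.06,0,0,0,0]]]'
```

```text
time_s: 10.4
eef_pos: [513.4, -189.8, 97.7]
ee_rot: [-0.002, 0.724, 0.69, 0.001]
force: [-7.1, 15.2, 15.1]
grip_width: 0.509
grip_force: 63.6
time_s: 10.73
eef_pos: [513.3, -191.2, 97.6]
ee_rot: [-0.003, 0.724, 0.69, 0.001]
force: [-8.0, 18.7, 16.7]
grip_width: 0.508
grip_force: 63.9
time_s: 11.07
eef_pos: [513.3, -192.5, 97.7]
ee_rot: [-0.003, 0.724, 0.69, 0.001]
force: [-6.5, 20.2, 16.5]
grip_width: 0.514
grip_force: 63.9
```

```bash
python3 -m creep '[[[0,-0.04,0.02,0,0,0],[0,-0.08,0.04,0,0,0],[0,-0.08,0.04,0,0,0],[0,-0.08,0.04,0,0,0]]]' - 90
python3 -m creep '[[[0,-0.04,0,0,0,0],[0,-0.08,0,0,0,0],[0,-0.08,0,0,0,0],[0,-0.08,0,0,0,0]]]'
python3 -m creep '[[[0,-0.04,0,0,0,0],[0,-0.08,0,0,0,0],[0,-0.08,0,0,0,0],[0,-0.08,0,0,0,0]]]'
```

```text
time_s: 11.4
eef_pos: [513.2, -194.7, 98.0]
ee_rot: [-0.003, 0.724, 0.69, 0.001]
force: [-4.6, 16.8, 10.6]
grip_width: 0.506
grip_force: 90.9
time_s: 11.73
eef_pos: [513.2, -194.9, 98.0]
ee_rot: [-0.005, 0.724, 0.69, 0.002]
force: [-3.6, 28.1, 14.6]
grip_width: 0.503
grip_force: 91.4
time_s: 12.07
eef_pos: [513.3, -195.2, 98.1]
ee_rot: [-0.006, 0.724, 0.69, 0.003]
force: [-3.2, 39.4, 18.5]
grip_width: 0.51
grip_force: 91.9
```

```bash
python3 -m creep '[[[0,0.06,0,0,0,0],[0.04,0.06,0,0,0,0],[0.08,0.06,0,0,0,0],[0.08,0.06,0,0,0,0]]]'
python3 -m creep '[[[0.04,0,0,0,0,0],[0.06,0,0,0,0,0],[0.06,0,0,0,0,0],[0.06,0,0,0,0,0]]]'
python3 -m creep '[[[0.04,0,0,0,0,0],[0.06,0,0,0,0,0],[0.06,0,0,0,0,0],[0.06,0,0,0,0,0]]]'
```

```text
time_s: 12.4
eef_pos: [513.7, -195.1, 98.0]
ee_rot: [-0.007, 0.724, 0.69, 0.0]
force: [-16.6, 28.9, 23.9]
grip_width: 0.505
grip_force: 92.5
time_s: 12.73
eef_pos: [514.1, -195.1, 98.1]
ee_rot: [-0.008, 0.724, 0.69, -0.001]
force: [-25.4, 28.4, 29.2]
grip_width: 0.503
grip_force: 93.1
time_s: 13.07
eef_pos: [514.4, -195.1, 98.1]
ee_rot: [-0.01, 0.724, 0.69, -0.002]
force: [-34.6, 27.2, 35.7]
grip_width: 0.505
grip_force: 93.8
```

```bash
python3 -m creep '[[[-0.03,0.01,0.02,0,0,0],[-0.06,0.02,0.04,0,0,0],[-0.06,0.02,0.06,0,0,0],[-0.06,0.02,0.06,0,0,0],[-0.06,0.02,0.06,0,0,0]]]'
python3 - <<'E'
from h import *
from rig import ctrl
from scipy.spatial.transform import Rotation as Ro
s=ctrl.sense();M=Ro.from_quat(s["ee_rot"],scalar_first=True)
n=Ro.from_quat([0,.7239,.6899,0],scalar_first=True);print((M*n.inv()).as_rotvec(degrees=True),s["force"],s["wrist_torque"],s["eef_pos"])
cs={k:ctrl.capture(k) for k in("side","wrist")}
for k in cs: pickle.dump(cs[k],open(k+"3.pkl","wb"))
q,r=blob(cs["side"],(0,0)) if 0 else (0,0)
a=cs["side"]["image"][150:230,255:355]
cv2.imwrite("pics/h3.png",np.hstack([cv2.resize(a,(400,320),interpolation=2),cv2.resize(cs["wrist"]["image"][100:340,180:480],(400,320),interpolation=2)])[:,:,::-1])
E
```

```text
time_s: 13.48
eef_pos: [514.0, -195.0, 98.2]
ee_rot: [-0.008, 0.724, 0.69, -0.001]
force: [-19.5, 22.2, 13.0]
grip_width: 0.511
grip_force: 91.5
[0.61621687 0.72005116 0.02104211] [-19.47197447  22.24672593  13.02433049] [ 3.43903958  2.95956949 -0.20978701] [ 514.0263092  -195.03672643   98.19202171]
```

View pics/h3.png

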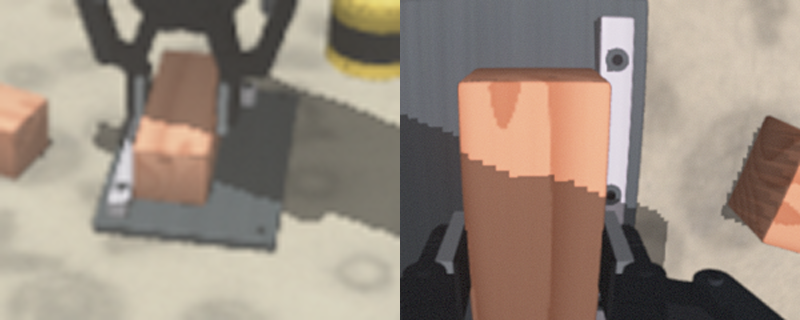

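The block's edge (608,82–230) overlies the fence's inner face, so they touch. As a last check I compare the block's end with the fence's end: seated, it should be 19 mm short.

```bash
python3 - <<'E'
from h import *
c=pickle.load(open("wrist3.pkl","rb"));t=np.radians(-2.8);R=np.array([[np.cos(t),np.sin(t)],[-np.sin(t),np.cos(t)]])
for n,u,v,z in[("bL",223.5,161.5,46),("bR",337.5,161.5,46),("f_in",333.7,112.7,20),("f_out",354.7,112.7,20)]:
    print(n,(R@(onz(c,u,v,z,True)[:2]-[498.5,-193.4])).round(1))
E
```

```text
bL [-7.9 57.1]
bR [36.  57.2]
f_in [37.9 76.4]
f_out [47.7 76.8]
```

```bash
python3 -m creep '[[[0,0,0,0,0,0],[0,0,0,0,0,0],[0,0,0,0,0,0],[0,0,0,0,0,0],[0,0,0,0,0,0],[0,0,0,0,0,0]]]'
python3 -c "
from rig import ctrl
print(ctrl.finish_job())"
```

```text
time_s: 14.08
eef_pos: [514.0, -195.0, 98.2]
ee_rot: [-0.008, 0.724, 0.69, -0.001]
force: [-18.5, 21.6, 13.4]
grip_width: 0.51
grip_force: 91.5
the job is handed in; nothing more can be done
None
```

I handed the job in at about 14 s with the block still gripped and pressed into the corner at about 19 N toward the long fence and 22 N toward the short one; the last camera check put it within about 1 mm of seated along the long fence, the tool about 1° off vertical, but the hand-in gave no verdict.

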